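# Free the seized slide bolt of a specimen case

## Task

Two white specimen cases stand on the lab bench, each locked by a slide bolt on its lid. The bolt that is brown with rust has seized part way: take its knob and work it back and forth, out until it jams, back in until it jams, out and in again a little further each time, until it runs, then draw it fully out, away from the keeper bracket at the end of the case, and let go. Leave the bright clean bolt of the other case shut and the glass beaker where it stands.

Things in the scene. Friction and masses are not known exactly. Their poses are not given: they have to be found in the camera images.
- rusty_bolt (a joint): rust-brown 13 mm rod seized on the lid of a fixed white case. Value in m: 0 = fully in, 0.060 = fully out; starts at 0.017-0.022. Slides with 5-12 N; more force never breaks a jam. It jams outwards at 0.031, inwards at 0.014; each jam gives way once the opposite jam has been reached (within 2 mm): so strokes run out to 0.031, in to 0.008, out to 0.041, in to 0, then freely out to 0.060
- rusty_knob (a point): top centre of the rusty bolt's knob: upright rust-brown round post, 16 mm across, top 150 mm above the bench and 60 mm above the lid (case 170 x 210 mm), graspable from 26 to 60 mm above the lid, clear of all else there. Moves with the bolt. The point's +y axis (level, along the rod) draws the bolt out; z up
- clean_bolt (a joint): the same kind of bolt, bright steel and easy running (3 N), on the other, otherwise equal case: 0 = fully in, as it starts, grows to 0.060 outwards; to be left shut
- beaker: open glass beaker, 68 mm across and 90 mm high, loose on the bench between and beyond the cases; origin at the centre of its underside, z up; to be left standing
Mind the look-alikes: they are no part of the job. There is more than one size of the beaker; the job needs the smallest.

How it is judged (in metres and radians):
On the way, in this order (a step that is already met when the one before it is completed fails the run):
1. the rusty bolt is worked outwards to the jam (value of joint rusty_bolt above 0.024 m).
2. then back inwards (value of joint rusty_bolt below 0.012 m).
3. then outwards again, further (value of joint rusty_bolt above 0.035 m).
4. then back fully in (value of joint rusty_bolt below 0.005 m).
At the end, for the whole second after the job is handed in: the rusty bolt rests drawn out to within 10 mm of its end stop, the clean bolt is still in to within 10 mm, and the beaker stands within 30 mm of where it stood (value of joint rusty_bolt above 0.05 m and velocity of joint rusty_bolt between -0.01 and 0.01 m/s and value of joint clean_bolt below 0.01 m and distance of beaker from where it was at the start of the episode below 0.03 m and angle between beaker's own z axis and vertical below 0.2 rad); the robot touches nothing.
It fails at once if the clean bolt is drawn by more than 10 mm (value of joint clean_bolt above 0.01 m).
It fails at once if the beaker is shoved more than 30 mm or knocked over (distance of beaker from where it was at the start of the episode above 0.03 m or angle between beaker's own z axis and vertical above 0.5 rad).
It also fails if it takes over 48 s, if anything falls off the work surface, if the arm or the gripper's body presses on something with over 40 N, if the wrist force passes 120 N, or if a joint passes its speed limit or range.

## Robot

A 6-joint arm with a two-finger parallel gripper is mounted at the origin on the work surface. World frame = base frame: x ahead of the robot, y to its left, z up, the work surface at z = 0. Lengths are in mm, angles in rad, forces in N, time in s.
With the tool pointing down it reaches from about 300 to 775 mm from the base axis. Payload 14.6 kg.
Tool frame: the origin (TCP) lies between the finger pads; the fingertips stand 19 mm ahead of it and the grasp point (between the pads) is the TCP; z points along the fingers, y is the line along which they close (so a half turn about z gives the same grasp; the last joint's range is limited). The gripper opens to 94 mm and grips with 3 to 60 N. Pads are 16 mm wide; open, the fingers measure 119 mm over their backs; the gripper's body (75 mm by 177 mm) begins 78 mm behind the grasp point.
Start: joints at [1.054, 0.3, 1.521, -0, 1.321, -0.067], TCP at [239.128, 495.285, 224.446] pointing down, gripper open.
Joint ranges: [-3.03, 3.03], [-0.79, 2.21], [0.23, 2.52], [-1.04, 4.18], [0, 3.07], [-2.55, 2.55]. Speed limits (rad/s): [2.22, 2.22, 2.57, 3.14, 3.14, 3.14].

## Interface

Orientations are given as [roll, pitch, yaw] about the fixed x, y, z axes, in that order (R = Rz(yaw) Ry(pitch) Rx(roll)).
In Python, from cell import monitor, imaging, job, find_in, trace gives the robot as it stands. The module is installed in compiled form; this text tells all that it offers.
- The arm moves only by the tool arm_command, never from a script. Its argument "steps" is a list of rows, each a list of 5 numbers: the opening, from 0 (shut) to 1 (fully open), then the shift along the tool's x, y, z in mm, then the turn about the tool's z in degrees. In form: [[gripper, dx, dy, dz, turn], ...]. A call has 1 to 20 rows; each row is the pose to reach, as a shift and turn from the pose commanded when the call began, along the tool's axes at that moment; what a row does not reach only later rows make up. A row lasts 1/8 s, in which the tool goes at most 62.5 mm and 10.7 degrees, less where a joint would pass 70% of its speed; a pose out of reach is approached as far as the arm can. A call with a gripper value outside its range is refused whole. The fingers move at their own pace and stop on an object; "force" is the grip in N (left out, the last holds). Time passes only in rows, so rows that repeat a pose let the fingers close. It gives the time, the measured TCP pose, the force, the opening and the grip force at its end, in the units of the state.
- monitor.read_state(): the state, without advancing time (a new reading comes with each control period).
- imaging.camera(name): name is "scene" or "side" or "wrist"; returns a dict with "img" (480x640x3 uint8, red, green, blue), "mtx" (3x3 intrinsics, pixels), "view" (4x4, takes a point from world to camera coordinates). Camera axes: x right, y down, z forward; pixel columns grow to the right and rows downward; lengths in mm; the calibration is good to about 2 mm. A picture is of the moment at which its call begins. There is no depth.
- job.sign_off(): hands the job in; it is judged then, once.
Trained networks look in a picture, given as the dict that the camera call returned (one of the last four; its "shot" number tells which), for a name from the list of things; names that differ only in an ending like _2 or _b are one class to them, and where a whole thing is asked for, a point or a joint stands for the part that bears it (a point fixed in the world has none). Each returns a list of dicts, best first, with "p" (0 to 1); they miss things now and then, are a little off and sometimes report something else, mostly with a low value. They report only what shows in the picture. A call takes as long as a camera call. They do not tell look-alikes from the thing itself.
- find_in(picture, target): "rect" ([centre column, centre row, width, height] in pixels, round what is visible of it).
- trace(picture, target): "region" (480x640 bool, what is visible of it) and "rect" ([centre column, centre row, width, height] in pixels, round what is visible of it).
The state is a dict: "clock": time; "joints": joint angles; "qd": joint speeds; "effort": joint torques, N m; "eef_pos": TCP position; "eef_rot": TCP orientation; "wrist_force": force on the tool from outside, world axes, zero at the start; "moment": the same for the moment, N m; "finger_gap": finger opening in mm; "finger_force": force on a finger pad.
Only numpy, scipy, OpenCV 4.12 (cv2) and the standard library are available. Lean on these libraries where they do the work, as an engineer would, in place of code of your own. Each camera call takes 0.05 s, during which the arm holds its last target. There are 200 camera calls.

## Working session

There is one attempt and no reset: what is moved stays moved. The work goes in short steps, Python scripts to look and compute and a tool call to move; the robot and the scene stay as the last step left them, time stands still between calls to the robot, and variables do not carry over. Pictures are saved under pics/ and viewed, at most 10 in all, crops included, and the job is handed in when it is done.

Besides the shell and the picture viewer there is one more tool, called after ">>>" by a JSON object that holds its "name" and its "arguments", one argument or row to a line. arm_command: Moves the arm, as the interface text tells. Its arguments: {"type":"object","properties":{"steps":{"type":"array","items":{"type":"array","items":{"type":"number"}}},"force":{"type":"number"}},"required":["steps"]}

```bash
mkdir -p pics; cat > h.py <<'E'
import numpy as np, cv2
from cell import monitor, imaging, job, find_in, trace
def proj(c,P):
    P=np.atleast_2d(P); q=(c["view"][:3,:3]@P.T).T+c["view"][:3,3]; q=(c["mtx"]@q.T).T
    return q[:,:2]/q[:,2:]
def onplane(c,uv,z):
    R=c["view"][:3,:3]; t=c["view"][:3,3]; o=-R.T@t; d=R.T@np.linalg.inv(c["mtx"])@np.array([uv[0],uv[1],1.]); return o+d*(z-o[2])/d[2]
def save(c,n,crop=None,k=1):
    im=c["img"]
    if crop: a,b,w,h=crop; im=im[b:b+h,a:a+w]
    cv2.imwrite("pics/"+n,cv2.resize(im[:,:,::-1],None,fx=k,fy=k,interpolation=cv2.INTER_CUBIC))
E
python3 - <<'E'
from h import *
s=imaging.camera("scene"); d=imaging.camera("side")
cv2.imwrite("pics/a.png",cv2.resize(np.vstack([s["img"],d["img"]])[:,:,::-1],None,fx=.62,fy=.62,interpolation=cv2.INTER_AREA))
save(s,"s.png"); 
for n,c in(("scene",s),("side",d)):
  for t in("rusty_knob","rusty_bolt","clean_bolt","beaker"):
    print(n,t,[(round(r["p"],2),np.round(r["rect"]).tolist()) for r in find_in(c,t)[:4]])
print(monitor.read_state())
E
```

```text
scene rusty_knob [(0.73, [281.0, 182.0, 49.0, 48.0])]
scene rusty_bolt [(0.78, [282.0, 182.0, 48.0, 53.0])]
scene clean_bolt [(0.54, [281.0, 182.0, 45.0, 49.0])]
scene beaker [(0.92, [381.0, 337.0, 62.0, 91.0]), (0.73, [316.0, 305.0, 47.0, 62.0]), (0.66, [241.0, 270.0, 58.0, 78.0])]
side rusty_knob [(0.84, [363.0, 176.0, 43.0, 59.0])]
side rusty_bolt [(0.67, [360.0, 175.0, 45.0, 60.0]), (0.64, [230.0, 284.0, 55.0, 66.0])]
side clean_bolt [(0.94, [386.0, 363.0, 34.0, 139.0])]
side beaker [(0.84, [206.0, 347.0, 92.0, 129.0]), (0.81, [232.0, 283.0, 52.0, 69.0]), (0.64, [227.0, 209.0, 66.0, 89.0])]
{'clock': 0.5, 'joints': array([ 1.05437980e+00,  2.99944555e-01,  1.52102970e+00, -1.77211629e-05,
        1.32066647e+00, -6.66028282e-02]), 'qd': array([ 5.55280409e-04,  5.62514413e-04, -6.96444029e-04, -5.91969604e-04,
        2.37964131e-05, -3.19899735e-04]), 'effort': array([-3.59252463e-04, -5.31354225e+01, -3.52735913e+01,  7.08525977e-02,
        2.15203268e-02, -5.58383113e-05]), 'eef_pos': array([239.14014011, 495.27504724, 224.40855255]), 'eef_rot': array([-3.14154354e+00,  1.39316648e-05,  2.69178334e+00]), 'wrist_force': array([-0.75250692,  0.28697711,  0.8228014 ]), 'moment': array([ 0.01842872, -0.07831194, -0.02243553]), 'finger_force': 0.0, 'finger_gap': 94.15677832664419}
```

View pics/s.png

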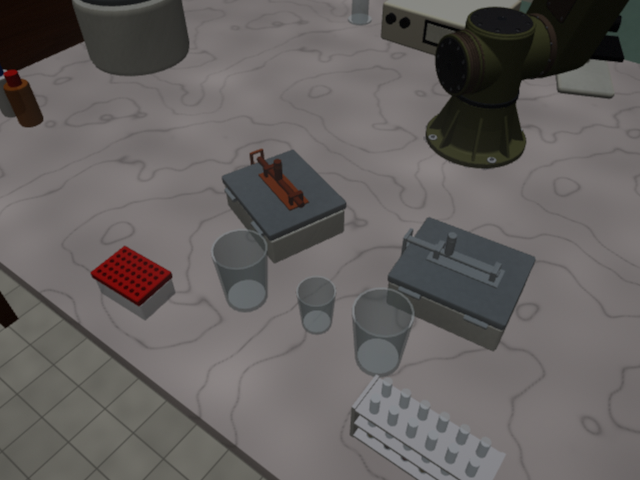

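View pics/a.png

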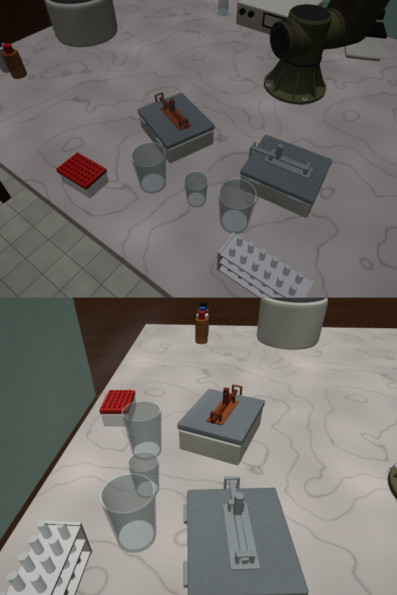

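The scene view shows the rusty bolt on the far case, at about (281,182), and the clean steel bolt on the right-hand case, at about (452,245). There are three beakers, at (241,270), (316,305) and (381,337). The one at (316,305) is the smallest, so it is the job's beaker. The rust-brown knob is the target. I'll confirm it in one crop.

```bash
python3 - <<'E'
from h import *
s=imaging.camera("scene"); d=imaging.camera("side")
a=cv2.resize(s["img"][135:255,210:360],None,fx=4,fy=4,interpolation=cv2.INTER_CUBIC)[:, :400]
f=lambda im,x,y:cv2.resize(im[y:y+100,x:x+66],(396,600),interpolation=cv2.INTER_CUBIC)
o=np.hstack([f(s["img"],245,130),f(d["img"],340,125)])
cv2.imwrite("pics/c.png",o[:,:,::-1])
for c in(s,d):
  r=trace(c,"rusty_knob"); print([(q["p"],q["rect"]) for q in r])
  print(c["mtx"].tolist(), (-c["view"][:3,:3].T@c["view"][:3,3]).round())
E
```

```text
[(0.92, [280.2, 181.2, 49.4, 46.6])]
[[554.9667206003439, 0.0, 325.97957284979634], [0.0, 554.9667206003439, 243.02892986740807], [0.0, 0.0, 1.0]] [1165.  394.  817.]
[]
[[492.62221383172533, 0.0, 319.98553833153136], [0.0, 492.62221383172533, 245.17244381847783], [0.0, 0.0, 1.0]] [542. 517. 525.]
```

View pics/c.png

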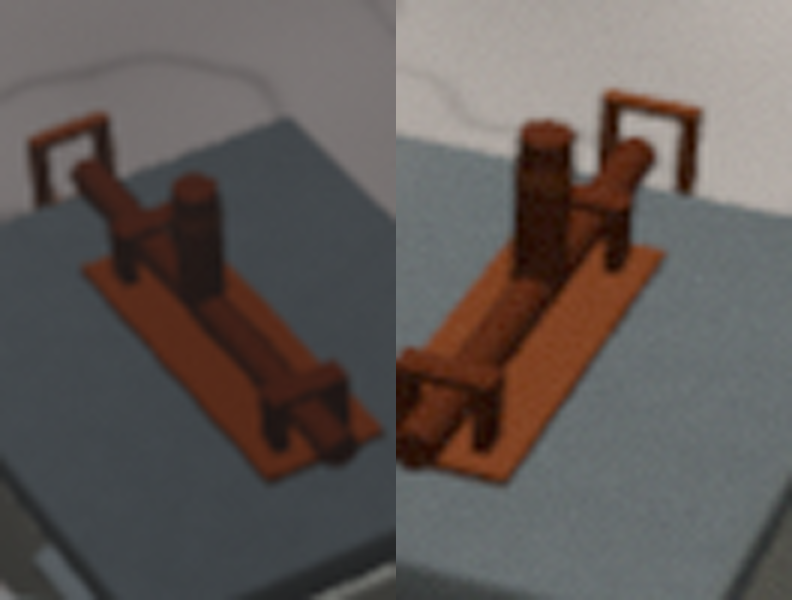

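The crop confirms it: a rust-brown post and rod, with the knob top at about scene (277.7,161.3) and side (365.2,147.5). The keeper bracket is at the upper-left end in the scene view, so drawing the bolt out goes towards lower right.

```bash
python3 - <<'E'
from h import *
s=imaging.camera("scene"); d=imaging.camera("side")
k1=onplane(s,(277.7,161.3),150);k2=onplane(d,(365.2,147.5),150);print(k1,k2)
M=lambda c:c["mtx"]@c["view"][:3]
X=cv2.triangulatePoints(M(s),M(d),np.array([277.7,161.3]),np.array([365.2,147.5]));print((X[:3]/X[3]).ravel())
def dr(c,a,b):
  v=onplane(c,b,92)-onplane(c,a,92);print(v.round(1),np.degrees(np.arctan2(v[1],v[0])))
dr(s,(260.8-1.7*0,174.7),(290,209.7)); dr(s,(259.7,158.7),(301.7,204.2))
dr(d,(384,167.5),(358.2,205))
# rod ends side
dr(d,(340+(635-396)/6,125+158/6),(340+(412-396)/6,125+448/6))
# lid edges scene: case corners full image
L=[(223,186),(281,153),(345,203),(285,234)]
P=[onplane(s,p,90)[:2] for p in L];print(np.round(P))
for i in range(4):
  v=P[(i+1)%4]-P[i];print(np.linalg.norm(v),np.degrees(np.arctan2(v[1],v[0])))
for b in ((316,321),(247,294),(378,356)): print(onplane(s,b,0).round())
print(monitor.read_state()["eef_rot"], np.degrees(2.69178))
E
```

```text
[ 517.44612636 -202.49617658  150.        ] [ 513.84746134 -204.81533051  150.        ]
[ 514.46613667 -205.19607257  148.38703829]
[ 48.1 116.8   0. ] 67.63315490262647
[ 61.9 163.1   0. ] 69.22070569501749
[ 44.9 119.3   0. ] 69.39242630874313
[ 64.2 164.6   0. ] 68.70334185457703
[[ 588. -293.]
 [ 432. -269.]
 [ 484.  -63.]
 [ 621. -103.]]
157.79305277361993 171.2533212264059
212.53432438198536 75.94939915830054
142.90795520708426 -16.35853077288737
192.72636026880463 -99.78785667603627
[694.  22.   0.]
[ 721. -121.    0.]
[689. 153.   0.]
[-3.14157700e+00  2.25986329e-05  2.69183874e+00] 154.22763337772474
```

>>> {"name": "arm_command", "arguments": {
  "steps": [
    [1, -50, -46, 0, -1],
    [1, -100, -92, 0, -2],
    [1, -150, -138, 0, -3],
    [1, -200, -184, 0, -4],
    [1, -250, -230, 0, -4.8],
    [1, -300, -276, 0, -4.8],
    [1, -350, -322, 0, -4.8],
    [1, -400, -368, 0, -4.8],
    [1, -450, -414, 0, -4.8],
    [1, -500, -460, 0, -4.8],
    [1, -530, -490, 0, -4.8],
    [1, -551, -508, 0, -4.8],
    [1, -551, -508, 0, -4.8],
    [1, -551, -508, 0, -4.8],
    [1, -551, -508, 0, -4.8],
    [1, -551, -508, 0, -4.8]
  ],
  "force": 40
}}

```text
clock: 2.8
eef_pos: [514.5, -200.9, 224.9]
eef_rot: [-3.142, 0.001, 2.777]
wrist_force: [-0.3, -0.7, -0.8]
finger_gap: 94.0
finger_force: 0.0
```

```bash
python3 - <<'E'
from h import *
c=imaging.camera("wrist"); s=imaging.camera("scene")
print(monitor.read_state()["eef_pos"],monitor.read_state()["eef_rot"],proj(c,[515,-204,150]))
for a in(69,): print(proj(c,[[515+40*np.cos(np.radians(a)),-204+40*np.sin(np.radians(a)),119]]))
cv2.imwrite("pics/w.png",np.hstack([cv2.resize(c["img"],(400,300)),cv2.resize(s["img"][60:300,160:480],(400,300))])[:,:,::-1])
E
```

```text
[ 514.47300252 -201.14531981  224.7768834 ] [-3.14153798e+00  4.74798424e-04  2.77645305e+00] [[314.50160946 265.95916611]]
[[372.70361636 251.23100739]]
```

View pics/w.png

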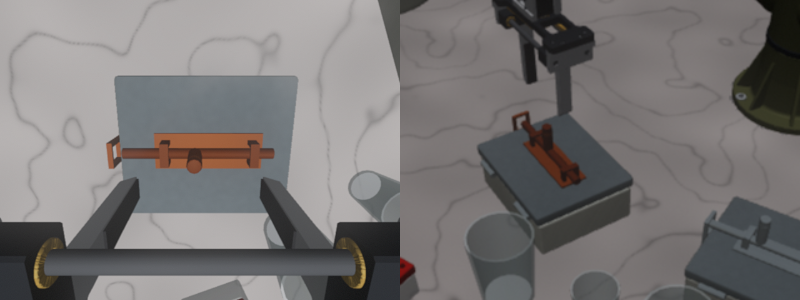

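The wrist view shows the rod lying level, so the tool yaw is aligned. The knob top at (312,267) matches the predicted (314,266). I'll descend and grip with the fingers closing along the rod.

>>> {"name": "arm_command", "arguments": {
  "steps": [
    [1, -1.5, -4, 25, 0],
    [1, -1.5, -4, 50, 0],
    [1, -1.5, -4, 70, 0],
    [1, -1.5, -4, 87, 0],
    [1, -1.5, -4, 87, 0],
    [0, -1.5, -4, 87, 0],
    [0, -1.5, -4, 87, 0],
    [0, -1.5, -4, 87, 0],
    [0, -1.5, -4, 87, 0],
    [0, -1.5, -4, 87, 0],
    [0, -1.5, -4, 87, 0],
    [0, -1.5, -4, 87, 0]
  ],
  "force": 40
}}

```text
clock: 4.4
eef_pos: [514.4, -206.0, 137.4]
eef_rot: [-3.142, -0.0, 2.776]
wrist_force: [-0.6, -0.3, -0.5]
finger_gap: 27.5
finger_force: 0.0
```

>>> {"name": "arm_command", "arguments": {
  "steps": [
    [0, 0, 0, 0, 0],
    [0, 0, 0, 0, 0],
    [0, 0, 0, 0, 0],
    [0, 0, 0, 0, 0]
  ]
}}

```text
clock: 4.9
eef_pos: [514.4, -206.1, 137.4]
eef_rot: [-3.141, 0.0, 2.776]
wrist_force: [-1.7, -1.3, 0.2]
finger_gap: 15.4
finger_force: 40.0
```

>>> {"name": "arm_command", "arguments": {
  "steps": [
    [0, 0, 2, 0, 0],
    [0, 0, 4, 0, 0],
    [0, 0, 6, 0, 0],
    [0, 0, 8, 0, 0],
    [0, 0, 9, 0, 0],
    [0, 0, 10, 0, 0],
    [0, 0, 10, 0, 0]
  ]
}}

```text
clock: 5.78
eef_pos: [517.8, -197.2, 137.5]
eef_rot: [-3.14, -0.0, 2.775]
wrist_force: [-2.4, -6.4, 0.1]
finger_gap: 15.2
finger_force: 40.0
```

>>> {"name": "arm_command", "arguments": {
  "steps": [
    [0, 0, 1, 0, 0],
    [0, 0, 2, 0, 0],
    [0, 0, 3, 0, 0],
    [0, 0, 3, 0, 0],
    [0, 0, 3, 0, 0]
  ]
}}

```text
clock: 6.4
eef_pos: [519.0, -194.1, 137.5]
eef_rot: [-3.141, -0.0, 2.776]
wrist_force: [-2.1, -5.8, -0.9]
finger_gap: 15.6
finger_force: 40.0
```

>>> {"name": "arm_command", "arguments": {
  "steps": [
    [0, 0, 1, 0, 0],
    [0, 0, 2, 0, 0],
    [0, 0, 2, 0, 0],
    [0, 0, 2, 0, 0]
  ]
}}

```text
clock: 6.9
eef_pos: [519.4, -193.0, 137.5]
eef_rot: [-3.14, -0.0, 2.775]
wrist_force: [-4.0, -10.4, 0.8]
finger_gap: 14.9
finger_force: 40.0
```

>>> {"name": "arm_command", "arguments": {
  "steps": [
    [0, 0, 1, 0, 0],
    [0, 0, 2, 0, 0],
    [0, 0, 2, 0, 0],
    [0, 0, 2, 0, 0]
  ]
}}

```text
clock: 7.4
eef_pos: [519.6, -192.4, 137.5]
eef_rot: [-3.138, -0.0, 2.775]
wrist_force: [-8.3, -20.3, 0.1]
finger_gap: 15.4
finger_force: 40.0
```

Jammed outwards at 22 N. Now inwards to about 0.008.

>>> {"name": "arm_command", "arguments": {
  "steps": [
    [0, 0, -3, 0, 0],
    [0, 0, -6, 0, 0],
    [0, 0, -9, 0, 0],
    [0, 0, -12, 0, 0],
    [0, 0, -15, 0, 0],
    [0, 0, -18, 0, 0],
    [0, 0, -21, 0, 0],
    [0, 0, -23, 0, 0],
    [0, 0, -25, 0, 0],
    [0, 0, -26, 0, 0],
    [0, 0, -27, 0, 0],
    [0, 0, -27, 0, 0]
  ]
}}

```text
clock: 8.9
eef_pos: [511.2, -214.4, 137.4]
eef_rot: [3.14, -0.0, 2.776]
wrist_force: [2.5, 6.9, -0.1]
finger_gap: 15.4
finger_force: 40.0
```

>>> {"name": "arm_command", "arguments": {
  "steps": [
    [0, 0, -1, 0, 0],
    [0, 0, -2, 0, 0],
    [0, 0, -3, 0, 0],
    [0, 0, -3, 0, 0],
    [0, 0, -3, 0, 0]
  ]
}}

```text
clock: 9.52
eef_pos: [510.6, -216.0, 137.4]
eef_rot: [3.138, -0.0, 2.777]
wrist_force: [6.2, 14.7, 0.3]
finger_gap: 15.0
finger_force: 40.0
```

>>> {"name": "arm_command", "arguments": {
  "steps": [
    [0, 0, -1, 0, 0],
    [0, 0, -1, 0, 0],
    [0, 0, 3, 0, 0],
    [0, 0, 7, 0, 0],
    [0, 0, 11, 0, 0],
    [0, 0, 15, 0, 0],
    [0, 0, 19, 0, 0],
    [0, 0, 23, 0, 0],
    [0, 0, 27, 0, 0],
    [0, 0, 31, 0, 0],
    [0, 0, 34, 0, 0],
    [0, 0, 36, 0, 0],
    [0, 0, 37, 0, 0],
    [0, 0, 37, 0, 0],
    [0, 0, 37, 0, 0]
  ]
}}

```text
clock: 11.4
eef_pos: [522.8, -184.2, 137.5]
eef_rot: [-3.141, -0.0, 2.775]
wrist_force: [-2.5, -4.5, 0.2]
finger_gap: 15.6
finger_force: 40.0
```

>>> {"name": "arm_command", "arguments": {
  "steps": [
    [0, 0, 1, 0, 0],
    [0, 0, 2, 0, 0],
    [0, 0, 3, 0, 0],
    [0, 0, 4, 0, 0],
    [0, 0, 4, 0, 0],
    [0, 0, 4, 0, 0]
  ]
}}

```text
clock: 12.15
eef_pos: [523.3, -183.0, 137.5]
eef_rot: [-3.136, -0.0, 2.774]
wrist_force: [-10.5, -24.5, 1.3]
finger_gap: 15.6
finger_force: 40.0
```

Jammed at 0.041. Now fully in.

>>> {"name": "arm_command", "arguments": {
  "steps": [
    [0, 0, -4, 0, 0],
    [0, 0, -8, 0, 0],
    [0, 0, -12, 0, 0],
    [0, 0, -16, 0, 0],
    [0, 0, -20, 0, 0],
    [0, 0, -24, 0, 0],
    [0, 0, -28, 0, 0],
    [0, 0, -32, 0, 0],
    [0, 0, -36, 0, 0],
    [0, 0, -40, 0, 0],
    [0, 0, -43, 0, 0],
    [0, 0, -45, 0, 0],
    [0, 0, -47, 0, 0],
    [0, 0, -47, 0, 0],
    [0, 0, -47, 0, 0]
  ]
}}

```text
clock: 14.02
eef_pos: [508.0, -222.8, 137.4]
eef_rot: [3.14, -0.0, 2.776]
wrist_force: [3.3, 7.1, -0.2]
finger_gap: 15.5
finger_force: 40.0
```

>>> {"name": "arm_command", "arguments": {
  "steps": [
    [0, 0, -1, 0, 0],
    [0, 0, -2, 0, 0],
    [0, 0, -3, 0, 0],
    [0, 0, -3, 0, 0],
    [0, 0, -3, 0, 0]
  ]
}}

```text
clock: 14.65
eef_pos: [507.9, -223.0, 137.4]
eef_rot: [3.136, -0.0, 2.777]
wrist_force: [10.4, 25.0, -0.5]
finger_gap: 15.6
finger_force: 40.0
```

Fully in: it stopped at 27 N. Now drawing it all the way out.

>>> {"name": "arm_command", "arguments": {
  "steps": [
    [0, 0, 3, 0, 0],
    [0, 0, 7, 0, 0],
    [0, 0, 11, 0, 0],
    [0, 0, 15, 0, 0],
    [0, 0, 19, 0, 0],
    [0, 0, 23, 0, 0],
    [0, 0, 27, 0, 0],
    [0, 0, 31, 0, 0],
    [0, 0, 35, 0, 0],
    [0, 0, 39, 0, 0],
    [0, 0, 43, 0, 0],
    [0, 0, 47, 0, 0],
    [0, 0, 51, 0, 0],
    [0, 0, 55, 0, 0],
    [0, 0, 59, 0, 0],
    [0, 0, 62, 0, 0],
    [0, 0, 64, 0, 0],
    [0, 0, 65, 0, 0],
    [0, 0, 65, 0, 0]
  ]
}}

```text
clock: 17.02
eef_pos: [529.6, -166.5, 137.5]
eef_rot: [-3.14, -0.0, 2.775]
wrist_force: [-3.2, -5.4, 0.3]
finger_gap: 15.0
finger_force: 40.0
```

>>> {"name": "arm_command", "arguments": {
  "steps": [
    [0, 0, 1, 0, 0],
    [0, 0, 1, 0, 0],
    [0.5, 0, 0, 0, 0],
    [0.5, 0, 0, 0, 0],
    [0.5, 0, 0, 0, 0],
    [0.5, 0, 0, 0, 0],
    [0.5, 0, 0, 0, 0],
    [0.5, 0, 0, -20, 0],
    [0.5, 0, 0, -50, 0],
    [0.5, 0, 0, -90, 0],
    [0.5, 0, 0, -120, 0],
    [0.5, 0, 0, -120, 0],
    [0.5, 0, 0, -120, 0]
  ]
}}

```text
clock: 18.65
eef_pos: [529.5, -165.7, 256.4]
eef_rot: [3.142, -0.001, 2.776]
wrist_force: [-0.6, 0.4, -0.0]
finger_gap: 46.8
finger_force: 0.0
```

```bash
python3 - <<'E'
from h import *
s=imaging.camera("scene"); d=imaging.camera("side")
f=lambda im,x,y:cv2.resize(im[y:y+150,x:x+100],(400,600),interpolation=cv2.INTER_CUBIC)
cv2.imwrite("pics/e.png",np.hstack([f(s["img"],235,100),f(d["img"],310,100)])[:,:,::-1])
a=np.radians(69)
for v in (0,.05,.06):
  P=np.array([514.5+(v*1000-18.5)*np.cos(a),-204.6+(v*1000-18.5)*np.sin(a),150]);print(v,(proj(s,P)-[235,100])*4,(proj(d,P)-[310,100])*4)
print([np.round(r["rect"]).tolist() for r in find_in(s,"beaker")])
st=monitor.read_state();print(st["clock"],st["wrist_force"],st["finger_gap"])
E
```

```text
0 [[153.18895838 221.54144745]] [[234.9880238  170.83538077]]
0.05 [[203.1408649  274.18970484]] [[191.03910777 224.70365659]]
0.06 [[213.4620009 285.0679648]] [[181.76074702 236.07616224]]
[[239.0, 270.0, 61.0, 82.0], [317.0, 305.0, 44.0, 59.0], [381.0, 336.0, 63.0, 88.0]]
18.8 [-0.10121057  0.09448894 -0.22634252] 46.8049064523719
```

View pics/e.png

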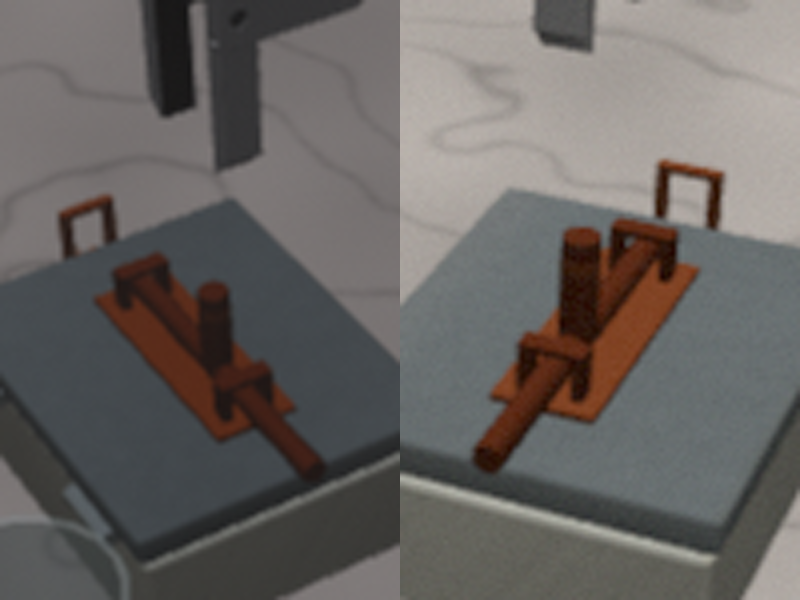

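The knob top is at (213,288) in the left crop and (181,236) in the right one, which matches 0.060, so the bolt is fully out. The beakers haven't moved and the gripper is clear.

```bash
python3 -c "
from cell import job; print(job.sign_off())"
```

```text
the job is handed in; nothing more can be done
None
```

The rusty bolt was worked loose in the required out-and-in strokes, drawn fully out (about 0.060 m) and released; the clean bolt was never touched, the beaker hasn't moved, and I handed the job in at about 19 s (no verdict was returned).

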